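# Copper heat sink from under the sprung flap

## Robot

A 6-joint arm with a two-finger parallel gripper is mounted at the origin on the work surface. World frame = base frame: x ahead of the robot, y to its left, z up, the work surface at z = 0. Lengths are in m, angles in rad, forces in N, time in s.
With the tool pointing down it reaches from about 0.375 to 0.9 m from the base axis. Payload 3.1 kg.
Tool frame: the origin (TCP) lies at the centre of the arm's flange, where the gripper is bolted on; the fingertips stand 173 mm ahead of it and the grasp point (between the pads) lies 155 mm ahead of it; z points along the fingers, y is the line along which they close (so a half turn about z gives the same grasp; the last joint's range is limited). The gripper opens to 85 mm and grips with 20 to 120 N. Pads are 22 mm wide; open, the fingers measure 114 mm over their backs; the gripper's body (76 mm by 85 mm) begins 54 mm behind the grasp point. The pads swing forward as they close: fully open they stand 13 mm farther back than shut.
Start: joints at [0.973, 0.527, 1.433, -0, 1.181, -0.178], TCP at [0.255, 0.571, 0.405] pointing down, gripper open.
Joint ranges: [-3.08, 3.08], [-0.75, 2.2], [0.22, 2.44], [-1.43, 4.57], [0, 2.65], [-2.85, 2.85]. Speed limits (rad/s): [2.79, 2.79, 3.14, 3.14, 3.14, 3.14].

## Interface

Orientations are given as a unit quaternion [x, y, z, w].
In Python, from station import * gives the robot as it stands.
- The arm moves only by the shell command python3 -m jog 'ROWS' [OPENING] [FORCE]. ROWS is a JSON object of lists of equal length, an entry for each row: "linear": the shift along the world's x, y, z in mm, a list of three; "turn": the turn about the world's z in units of 5 degrees (1.0 is 5 degrees). A call has 1 to 12 rows; each row shifts and turns the commanded pose from where the row before left it; what a row does not reach is not made up. A row lasts 1/8 s, in which the tool goes at most 62.5 mm and 10.7 degrees, less where a joint would pass 70% of its speed; a pose out of reach is approached as far as the arm can. A call is refused whole if a number of a shift passes 62.5 or a number of a turn 1, either way. A call with a gripper value outside its range is refused whole. OPENING is the opening, from 0 (shut) to 1 (fully open), set as the call begins (- or left out, the last holds). The fingers move at their own pace and stop on an object; FORCE is the grip in N (left out, the last holds). Time passes only in rows, so rows that do not move let the fingers close. It gives the time, the measured TCP pose, the force, the opening and the grip force at its end, in the units of the state.
- sense(): the state, without advancing time (a new reading comes with each control period).
- snapshot(name): name is "scene" or "side" or "wrist"; returns the picture (400x640x3 uint8, red, green, blue); there is no depth.
- get_calibration(name): a dict with "fx", "fy", "cx", "cy" (pixels), "world_to_cam" (4x4, takes a point from world to camera coordinates). Camera axes: x right, y down, z forward; pixel columns grow to the right and rows downward; lengths in m; the calibration is good to about 2 mm. A picture is of the moment at which its call begins: read the wrist's pose just before it. get_calibration takes no time and is no camera call; for the wrist camera it gives the pose at the moment of the call.
- sign_off(): hands the job in; it is judged then, once.
The state is a dict: "t": time; "q": joint angles; "qd": joint speeds; "tau": joint torques, N m; "tcp_pos": TCP position; "tool_rot": TCP orientation; "force": force on the tool from outside, world axes, zero at the start; "ft_torque": the same for the moment, N m; "finger_gap": opening from 0.0 (shut) to 1.0 (fully open); "gripper_force": force on a finger pad.
Only numpy, scipy, OpenCV 4.12 (cv2) and the standard library are available. Lean on these libraries where they do the work, as an engineer would, in place of code of your own. Each camera call takes 0.05 s, during which the arm holds its last target. There are 200 camera calls.

## Task

Reach into the open front of the grey parts keeper, pushing its clear spring flap up and back with the hand and holding it there while you take the copper heat sink from under it. Set the heat sink down gently, flat, square and centred on the bare processor of the green mainboard and let go. Leave the silver heat sink where it is, and let the flap spring shut.

Things in the scene. Friction and masses are not known exactly. Their poses are not given: they have to be found in the camera images.
- keeper: Fixed grey tray, 170 mm deep (x), 340 wide (y). Origin: centre of its underside on the table, z up. Front (x = -85 mm) open, no wall, facing the robot within 30 degrees; table before it free. Floor 6 mm thick, side walls 24 mm high (40 in the rear 44 mm), back wall 36. On its floor, near x = 0, y = +75 and -75 mm, stand the two heat sinks, either way round.
- flap (a joint): Clear flap, 310 mm wide, 80 long, 4 thick, over both heat sinks; hinge along keeper y at keeper x = 48, z = 30 mm. Shut (0) it rises from the hinge toward the front at 45 degrees above level. Value (rad) grows as it swings up and back: 0.79 upright, 1.4 stop. Springs shut; 1 to 2 N at its edge hold it open. Pressing from above does not open it.
- flap_edge (a point): Middle of the flap's free edge, a yellow bead 10 mm thick, 310 mm long. Shut: keeper x = -9 mm, z = 87 mm. A hand moving in level from the front, fingers down and straddling a heat sink, meets this edge from in front with its body or wrist and so swings the flap up and back; it shuts again as the hand backs out.
- copper_sink_center (a point): Centre (17 mm above its base) of the loose copper-coloured finned heat sink, 40 x 40 mm and 34 mm high, about 180 g; z up, fins along its x. Grip it across y (40 mm, flat sides). At the start its x is within 10 degrees of the keeper's x.
- silver_sink_center (a point): Centre (17 mm above its base) of the loose silver heat sink, same shape and size, in aluminium; it must stay where it is.
- chip_top (a point): Centre of the bare top of the processor, a silver square 38 x 38 mm, 18 mm above the table, in the middle of the fixed green mainboard (170 x 170 mm, surface 12 mm above the table). x, y along the edges of processor and board, z up. Ports 26 mm high along the board's +x edge begin 62 mm from this point; all else is lower than 21 mm.
Things that resemble listed ones, but are neither listed nor needed, are in the scene too. Of the things shaped like the part that bears copper_sink_center, the copper one is meant. What is shaped like the part that bears chip_top but red is not meant.

How it is judged:
On the way:
1. the flap is held open while the fingers hold the copper heat sink (value of joint flap above 0.2 rad and contact force between the fingers and copper_sink above 1 N), for 0.1 s.
At the end, for the whole second after the job is handed in: The copper heat sink stands at rest and flat (within 5 degrees) on the processor, its centre within 12 mm of the processor's centre and its sides within 11 degrees of the processor's (any quarter turn), the flap is shut (below 0.1 rad), and the silver heat sink is within 20 mm of where it began (horizontal distance between copper_sink_center and chip_top below 0.012 m and z of copper_sink_center in the frame of chip_top between 0.012 and 0.022 m and angle between copper_sink_center's own z axis and vertical below 0.1 rad and (angle between the x axis of copper_sink_center and the x axis of chip_top, either way round below 0.2 rad or angle between the x axis of copper_sink_center and the y axis of chip_top, either way round below 0.2 rad) and linear speed of copper_sink below 0.02 m/s and value of joint flap below 0.1 rad and distance of silver_sink_center from where it was at the start of the episode below 0.02 m); the robot touches nothing.
It fails at once if the copper heat sink is dropped or slammed onto the processor (faster than 0.5 m/s close over it) (horizontal distance between copper_sink_center and chip_top below 0.03 m and distance between copper_sink_center and chip_top below 0.05 m and linear speed of copper_sink above 0.5 m/s).
It fails at once if the silver heat sink is pushed more than 20 mm from its place or lifted out (distance of silver_sink_center from where it was at the start of the episode above 0.02 m).
It also fails if it takes over 43 s, if anything falls off the work surface, if the arm or the gripper's body presses on something with over 40 N, if the wrist force passes 120 N, or if a joint passes its speed limit or range.

## Working session

There is one attempt and no reset: what is moved stays moved. The work goes in short steps, Python scripts to look and compute and a shell command to move; the robot and the scene stay as the last step left them, time stands still between calls to the robot, and variables do not carry over. Pictures are saved under pics/ and viewed, at most 10 in all, crops included, and the job is handed in when it is done.

```bash
mkdir -p pics; python3 - <<'E'
from station import *
import cv2,numpy as np
for n in ["scene","side"]:
    im=snapshot(n); cv2.imwrite(f"pics/{n}0.png",im[:,:,::-1])
    c=get_calibration(n); print(n,c["fx"],c["cx"],c["cy"],np.round(np.linalg.inv(c["world_to_cam"]),3).tolist())
a=[cv2.imread(f"pics/{n}0.png") for n in ["scene","side"]]
E
```

```text
scene 474.9852769251063 325.3802381150326 198.90973922534803 [[0.639, 0.56, -0.527, 1.173], [0.769, -0.448, 0.456, -0.671], [0.019, -0.697, -0.717, 1.057], [0.0, 0.0, 0.0, 1.0]]
side 518.1542632264308 316.7726993612577 204.46456225263586 [[0.889, -0.251, 0.384, 0.006], [-0.459, -0.489, 0.742, -0.958], [0.002, -0.835, -0.55, 0.749], [0.0, 0.0, 0.0, 1.0]]
```

View pics/scene0.png

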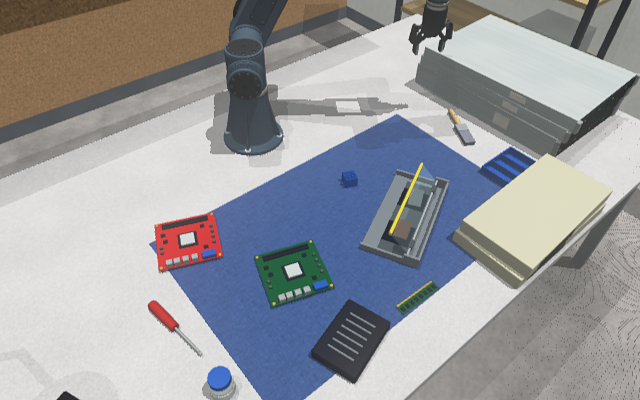

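View pics/side0.png

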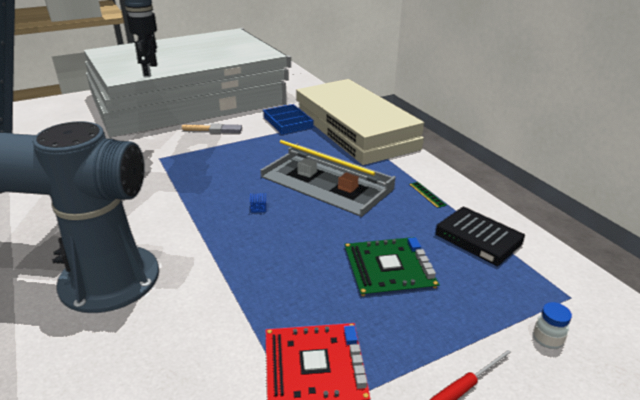

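The scene view shows the green board's chip at about (293,271), the bead from (420,165) to (391,234) and the copper sink at about (403,230). The side view has the chip at (390,262), the bead from (281,142) to (373,172), the copper at (347,183) and the silver at (308,168).

```bash
cat > h.py <<'E'
import cv2,numpy as np
from station import *
def ray(c,p):
    M=np.linalg.inv(np.array(c["world_to_cam"])); d=M[:3,:3]@[(p[0]-c["cx"])/c["fx"],(p[1]-c["cy"])/c["fy"],1]
    return M[:3,3],d
def onz(c,p,z):
    o,d=ray(c,p); return o+d*(z-o[2])/d[2]
def tri(c1,p1,c2,p2):
    o,d=ray(c1,p1);u,e=ray(c2,p2)
    s=np.linalg.lstsq(np.c_[d,-e],u-o,rcond=None)[0]
    a,b=o+s[0]*d,u+s[1]*e; return (a+b)/2,np.linalg.norm(a-b)
def proj(c,P):
    q=np.array(c["world_to_cam"])@np.r_[P,1]; return np.array([c["cx"]+c["fx"]*q[0]/q[2],c["cy"]+c["fy"]*q[1]/q[2]])
def blob(m,box=None):
    """largest contour of mask within box x0,y0,x1,y1"""
    m=m.astype(np.uint8)
    if box: k=np.zeros_like(m);k[box[1]:box[3],box[0]:box[2]]=1;m=m*k
    cs,_=cv2.findContours(m,cv2.RETR_EXTERNAL,cv2.CHAIN_APPROX_NONE)
    return max(cs,key=cv2.contourArea)
def cen(k):
    m=cv2.moments(k); return np.array([m["m10"],m["m01"]])/m["m00"]
E
python3 - <<'E'
from h import *
np.set_printoptions(precision=4,suppress=True)
S=cv2.imread("pics/scene0.png");D=cv2.imread("pics/side0.png");cs,cd=get_calibration("scene"),get_calibration("side")
hs,hd=[cv2.cvtColor(i,cv2.COLOR_BGR2HSV) for i in(S,D)]
white=lambda h:cv2.inRange(h,(0,0,185),(180,45,255))>0
for n,h,c,b in(("scene",hs,cs,(275,255,312,287)),("side",hd,cd,(372,248,408,278))):
    k=blob(white(h),b); bx=cv2.boxPoints(cv2.minAreaRect(k)); P=np.array([onz(c,p,.018) for p in k[:,0]])[:,:2]
    r=cv2.minAreaRect((P*1000).astype(np.float32)); print(n,"chip",cen(k),onz(c,cen(k),.018),r)
    g=blob(cv2.inRange(h,(40,80,30),(85,255,255))>0,(245,225,345,310) if n=="scene" else (330,225,450,300))
    G=np.array([onz(c,p,.012)*1000 for p in g[:,0]])[:,:2].astype(np.float32); print("board",cv2.minAreaRect(G))
ends=[]
for h,b in((hs,(380,150,435,250)),(hd,(270,130,385,185))):
    k=blob(cv2.inRange(h,(22,130,120),(35,255,255))>0,b)[:,0]; ends.append((k[k[:,1].argmin()],k[k[:,1].argmax()]))
print(ends)
for i in(0,1): print("bead",tri(cs,ends[0][i],cd,ends[1][i]))
for b in [(385,215,420,245)]:
    k1=blob(cv2.inRange(hs,(3,70,30),(18,255,255))>0,b)
k2=blob(cv2.inRange(hd,(3,70,30),(18,255,255))>0,(325,165,365,200))
print(cv2.boundingRect(k1),cv2.boundingRect(k2),"cu",tri(cs,cen(k1),cd,cen(k2)),onz(cd,cen(k2),.026))
E
```

```text
scene chip [292.8893 269.4055] [ 0.5568 -0.2454  0.018 ] ((556.5447998046875, -245.0949249267578), (37.234954833984375, 36.56147384643555), 73.27754211425781)
board ((557.5241088867188, -246.36526489257812), (168.9648895263672, 169.82339477539062), 71.76766204833984)
side chip [389.156  260.8956] [ 0.555  -0.2448  0.018 ] ((555.0916748046875, -244.46286010742188), (36.17394256591797, 36.22966384887695), 72.435546875)
board ((554.3131103515625, -245.6541748046875), (170.6529541015625, 169.1530303955078), 71.81258392333984)
[(array([421, 163], dtype=int32), array([390, 234], dtype=int32)), (array([281, 140], dtype=int32), array([372, 174], dtype=int32))]
bead (array([0.5279, 0.272 , 0.0913]), np.float64(0.0014694838145357012))
bead (array([0.664 , 0.0026, 0.0814]), np.float64(0.003566202698721577))Traceback (most recent call last):
  File "<stdin>", line 17, in <module>
  File "h.py", line 19, in blob
    return max(cs,key=cv2.contourArea)
ValueError: max() iterable argument is empty
```

```bash
python3 - <<'E'
from h import *
from scipy.spatial.transform import Rotation as R
np.set_printoptions(precision=4,suppress=True)
D=cv2.imread("pics/side0.png");cd=get_calibration("side");hd=cv2.cvtColor(D,cv2.COLOR_BGR2HSV)
k2=blob(cv2.inRange(hd,(0,60,30),(20,255,255))>0,(325,165,365,200))
print(cv2.boundingRect(k2),onz(cd,cen(k2),.03),hd[183,347])
s=sense();M=R.from_quat(s["tool_rot"]).as_matrix();print(M,s["t"])
c=get_calibration("wrist");W=np.linalg.inv(c["world_to_cam"]);print(c["fx"],M.T@(W[:3,3]-s["tcp_pos"]),M.T@W[:3,:3])
y=W[:3,:3];print(y)
E
```

```text
(337, 172, 22, 21) [0.632  0.0709 0.03  ] [ 10 149  94]
[[-0.9132  0.4076 -0.0011]
 [ 0.4076  0.9132 -0.0017]
 [ 0.0003 -0.002  -1.    ]] 0.1
307.0652532994951 [ 0.0792 -0.0009  0.031 ] [[ 0.0007 -0.9513 -0.3081]
 [ 1.      0.0003  0.0013]
 [-0.0012 -0.3081  0.9513]]
[[ 0.4069  0.8692  0.2808]
 [ 0.9135 -0.387  -0.126 ]
 [-0.0008  0.3078 -0.9515]]
```

```bash
python3 -m jog '{"linear":[[20,-47,0],[20,-47,0],[20,-47,0],[20,-47,0],[20,-47,0],[20,-47,0],[20,-47,0],[20,-47,0],[20,-47,-15],[20,-47,-15],[20,-47,-15],[20,-47,-15]],"turn":[0.85,0.85,0.85,0.85,0.85,0.85,0.85,0.85,0.85,0.85,0.85,0.85]}' 1 40
python3 - <<'E'
from h import *
c=get_calibration("wrist");im=snapshot("wrist")[:,:,::-1];cv2.imwrite("pics/w1.png",im)
np.save("w1.npy",c["world_to_cam"]);print(c["fx"],c["cx"],c["cy"],sense()["t"],sense()["q"])
E
```

```text
t: 1.6
tcp_pos: [0.4951, 0.0051, 0.3441]
tool_rot: [-0.234, 0.972, 0.0, -0.0]
force: [-0.0, 0.3, -0.6]
finger_gap: 0.999
gripper_force: 0.0
307.0652532994951 323.0928434865754 198.4033385219758 1.65 [-0.22350391  0.45031465  1.81129287 -0.00403802  0.87670579 -2.26302015]
```

View pics/w1.png

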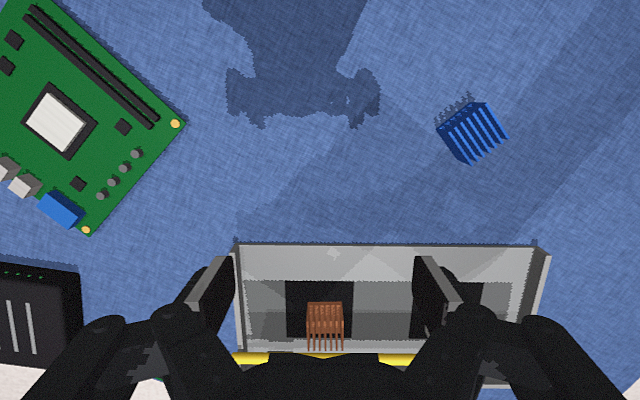

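The wrist view shows the keeper front edge from (237,244) to (537,247). The copper sink's front face is between the fingers, with its base edge from about (307,303) to (343,303), and the green chip is at (57,122).

```bash
python3 - <<'E'
from h import *
np.set_printoptions(precision=4,suppress=True)
c=get_calibration("wrist"); c["world_to_cam"]=np.load("w1.npy")
im=cv2.imread("pics/w1.png");h=cv2.cvtColor(im,cv2.COLOR_BGR2HSV)
k=blob(cv2.inRange(h,(0,70,40),(20,255,255))>0,(290,290,360,352))[:,0]
t=k[k[:,1]<316]; L,Rr=t[t[:,0].argmin()],t[t[:,0].argmax()]
# front base edge: top-most mask pixel of each column
cols=[(x,k[k[:,0]==x][:,1].min()) for x in range(L[0]+2,Rr[0]-1)]
P=np.array([onz(c,p,.006) for p in cols]); print("L,R",L,Rr,onz(c,L,.006),onz(c,Rr,.006))
f=np.polyfit(P[:,0],P[:,1],1) if 0 else np.linalg.svd(P[:,:2]-P[:,:2].mean(0))[2][0]
print("cu yaw of y-edge",np.degrees(np.arctan2(f[1],f[0]))%180)
m=(onz(c,L,.006)+onz(c,Rr,.006))/2; m[:2]=(m[:2]+P[:,:2].mean(0))/2
yk=np.radians(np.degrees(np.arctan2(f[1],f[0]))%180); xk=np.array([np.sin(yk),-np.cos(yk)]);print("cu centre",m[:2]+.02*xk)
A,B=[onz(c,p,.03) for p in((237,244),(537,247))];print("keeper edge wall tops",A,B,np.degrees(np.arctan2(*(A-B)[1::-1])),np.linalg.norm(A-B))
w=blob(cv2.inRange(h,(0,0,160),(180,50,255))>0,(15,75,100,165))
W=np.array([onz(c,p[0],.018)[:2]*1000 for p in w]).astype(np.float32);print("chip",cv2.minAreaRect(W))
s=sense();print(s["tcp_pos"])
E
```

```text
L,R [306 310] [343 315] [0.6465 0.0597 0.006 ] [0.6327 0.1023 0.006 ]
cu yaw of y-edge 119.82775807600818
cu centre [0.65   0.0874]
keeper edge wall tops [ 0.5892 -0.0452  0.03  ] [0.4527 0.229  0.03  ] -63.54442493169963 0.30631992738642094
chip ((557.422119140625, -245.14955139160156), (38.382362365722656, 38.42070388793945), 71.59907531738281)
[0.498  0.0003 0.3428]
```

```bash
python3 - <<'E'
from h import *
np.set_printoptions(precision=4,suppress=True)
c=get_calibration("wrist"); c["world_to_cam"]=np.load("w1.npy")
im=cv2.imread("pics/w1.png");h=cv2.cvtColor(im,cv2.COLOR_BGR2HSV)
m=cv2.inRange(h,(0,70,40),(20,255,255))
for r in range(296,352,4):
    x=np.where(m[r,290:360])[0]; print(r,(x.min()+290,x.max()+290,len(x)) if len(x) else None,end=" ")
print([int(np.where(m[290:352,x])[0].min()+290) for x in range(307,344,3)])
for r in(301,303): print(onz(c,(325,r),.006),onz(c,(325,r),.04))
A,B=[onz(c,p,0.) for p in((237,244),(537,247))];d=(A-B)/np.linalg.norm(A-B);x=np.array([-d[1],d[0],0]);print(A,B,x,"keeper",(A+B)/2+.085*x,np.degrees(np.arctan2(x[1],x[0])), "nominal cu",(A+B)/2+.085*x+.075*d)
cv2.imwrite("pics/w1c.png",cv2.resize(im[230:360,220:560],None,fx=2.3,fy=2.3,interpolation=cv2.INTER_CUBIC))
E
```

```text
296 None 300 None 304 (np.int64(307), np.int64(342), 36) 308 (np.int64(307), np.int64(342), 36) 312 (np.int64(306), np.int64(342), 37) 316 (np.int64(306), np.int64(343), 38) 320 (np.int64(306), np.int64(343), 38) 324 (np.int64(306), np.int64(343), 38) 328 (np.int64(306), np.int64(343), 38) 332 (np.int64(306), np.int64(343), 38) 336 (np.int64(306), np.int64(343), 27) 340 (np.int64(307), np.int64(343), 15) 344 (np.int64(308), np.int64(342), 13) 348 (np.int64(308), np.int64(342), 10) [302, 302, 302, 302, 302, 301, 301, 302, 301, 301, 301, 301, 315]
[0.6249 0.0741 0.006 ] [0.6027 0.0624 0.04  ]
[0.6274 0.0753 0.006 ] [0.6049 0.0635 0.04  ]
[ 0.6067 -0.0467  0.    ] [0.4557 0.2566 0.    ] [0.8953 0.4455 0.    ] keeper [0.6073 0.1428 0.    ] 26.45557506830035 nominal cu [0.6407 0.0757 0.    ]
```

View pics/w1c.png

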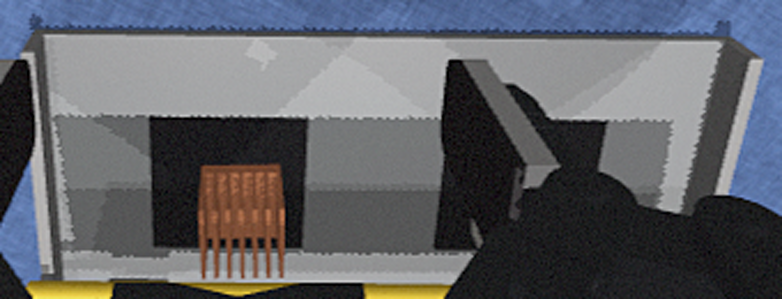

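The crop shows the copper sink with its front base edge at rows 301–302, columns 307–342. That puts its centre at about (0.644, 0.084), and the gap between the fingers is clear. I'll go down in front of the keeper.

```bash
python3 -m jog '{"linear":[[4,7,-50],[4,6,-50],[0,0,-45],[0,0,-20],[0,0,0],[0,0,0]],"turn":[0,0,0.1,0.1,0,0]}' 1 40
python3 - <<'E'
from h import *
c=get_calibration("wrist");im=snapshot("wrist")[:,:,::-1];cv2.imwrite("pics/w2.png",im)
np.save("w2.npy",c["world_to_cam"]);print(sense()["tcp_pos"],sense()["t"])
E
```

```text
t: 2.4
tcp_pos: [0.503, 0.0198, 0.1803]
tool_rot: [-0.241, 0.97, -0.0, 0.0]
force: [0.4, 0.8, -0.3]
finger_gap: 1.0
gripper_force: 0.0
[0.50310926 0.01973405 0.18065682] 2.45
```

View pics/w2.png

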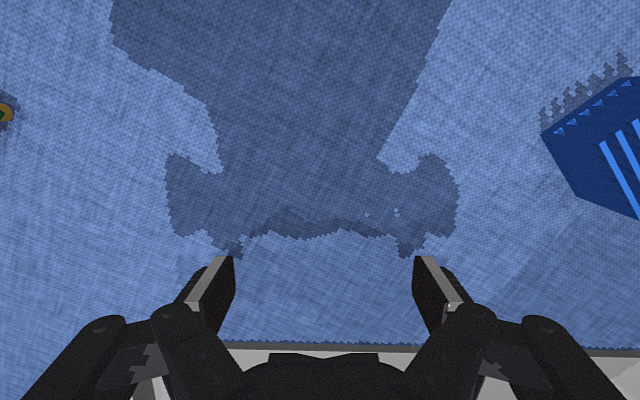

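The wrist view shows free cloth below, the keeper's front edge at row ~345, and the blue block well clear on the right. Next is moving in level.

```bash
python3 -m jog '{"linear":[[4,-8,-2],[17,9,0],[17,9,0],[17,9,0],[17,9,0],[17,9,0],[17,9,0],[17,9,0],[17,9,0],[0,0,0]],"turn":[0,0,0,0,0,0,0,0,0,0]}' 1 40
python3 - <<'E'
from h import *
np.set_printoptions(precision=4,suppress=True)
for n in("side","wrist"):
    c=get_calibration(n);im=snapshot(n)[:,:,::-1];cv2.imwrite(f"pics/{n}3.png",im)
    if n=="wrist": w=im[200:400]
    else: s=cv2.resize(im[110:220,230:430],(640,352),interpolation=cv2.INTER_CUBIC)
cv2.imwrite("pics/m3.png",np.vstack([s,w]))
print(sense()["tcp_pos"],sense()["force"])
E
```

```text
t: 3.7
tcp_pos: [0.6438, 0.0836, 0.1787]
tool_rot: [-0.242, 0.97, -0.0, 0.001]
force: [-2.0, -0.4, 1.4]
finger_gap: 0.998
gripper_force: 0.0
[0.6421 0.0832 0.1779] [-1.4877 -1.1933 -0.0053]
```

View pics/m3.png

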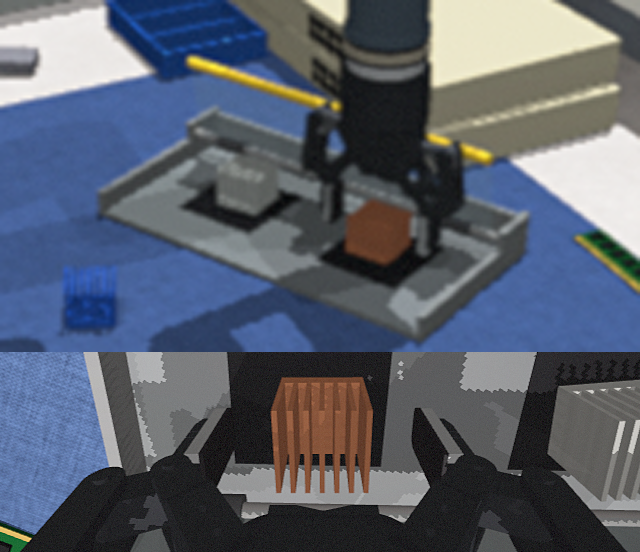

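The flap is pushed back behind the hand. The copper sink stands between the fingers, its base edge at about row 226 of the wrist picture. I'll compute the offset to the pads.

```bash
python3 - <<'E'
from h import *
from scipy.spatial.transform import Rotation as R
np.set_printoptions(precision=4,suppress=True)
c=get_calibration("wrist");s=sense();M=R.from_quat(s["tool_rot"]).as_matrix()
h=cv2.cvtColor(cv2.imread("pics/wrist3.png"),cv2.COLOR_BGR2HSV);m=cv2.inRange(h,(0,70,40),(20,255,255));m[:,:260]=0;m[:,385:]=0
r=np.where(m.any(1))[0];print(r.min(),r.max())
top=[int(np.where(m[:,x])[0].min()) for x in range(285,362,8)];print(top)
for q in(r.min()+2,r.min()+8,r.min()+34): x=np.where(m[q])[0];print(q,x.min(),x.max())
P=[onz(c,(x,t),.006) for x,t in zip((285,357),(top[0],top[-2]))]
x=np.where(m[r.min()+3])[0]
p=onz(c,((x.min()+x.max())/2,r.min()+1),.006);t=M.T@(p-s["tcp_pos"]);print("front edge in tool frame",t,"centre tool x",t[0]-.02)
d=P[0]-P[1];print(np.degrees(np.arctan2(d[1],d[0])),s["t"])
E
```

```text
225 340
[225, 225, 225, 225, 225, 225, 225, 225, 225, 225]
227 281 363
233 279 365
259 270 372
front edge in tool frame [ 0.0196 -0.001   0.172 ] centre tool x -0.00037044245842727044
-62.03885602811027 3.8
```

```bash
python3 -m jog '{"linear":[[0,0,0],[0,0,0],[0,0,0],[0,0,0],[0,0,0],[0,0,0],[0,0,0],[0,0,0]],"turn":[0,0,0,0,0,0,0,0]}' 0 40
```

```text
t: 4.8
tcp_pos: [0.6427, 0.0835, 0.1781]
tool_rot: [-0.242, 0.97, -0.0, -0.0]
force: [-1.9, -1.5, 5.3]
finger_gap: 0.461
gripper_force: 44.7
```

```bash
python3 -m jog '{"linear":[[0,0,3],[0,0,3],[-12,-6,0],[-20,-10.5,0],[-20,-10.5,0],[-20,-10.5,0],[-20,-10.5,0],[-20,-10.5,0],[-20,-10.5,0],[-20,-10.5,0],[-15,-8,0],[0,0,0]],"turn":[0,0,0,0,0,0,0,0,0,0,0,0]}' 0 40
python3 - <<'E'
from h import *
for n in("side","wrist"):
    im=snapshot(n)[:,:,::-1];cv2.imwrite(f"pics/{n}4.png",im)
    if n=="wrist": w=im[200:400]
    else: s=cv2.resize(im[110:310,230:450],(440,400),interpolation=cv2.INTER_CUBIC);s=cv2.copyMakeBorder(s,0,0,0,200,0)
cv2.imwrite("pics/m4.png",np.vstack([s,w]))
E
```

```text
t: 6.3
tcp_pos: [0.4744, -0.0041, 0.1838]
tool_rot: [-0.241, 0.971, 0.0, -0.001]
force: [0.1, 0.9, -2.1]
finger_gap: 0.464
gripper_force: 40.9
```

View pics/m4.png

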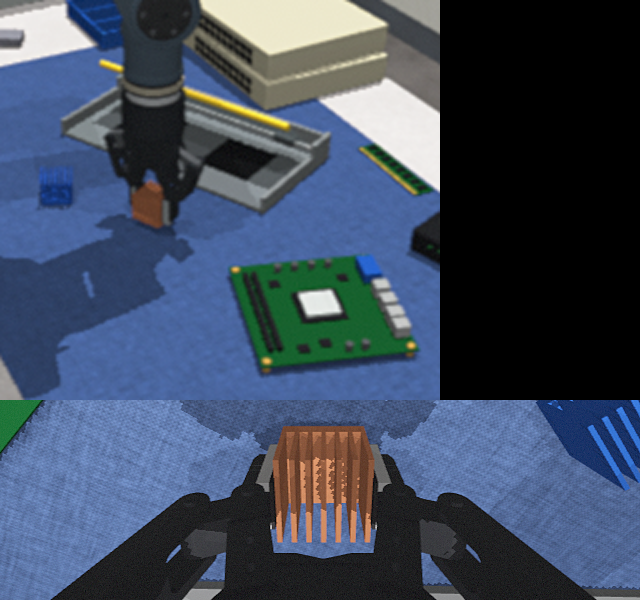

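The flap is shut with its bead back in place, and the copper sink sits squarely between the pads. The ports lie toward board +x, clear of the fingers. I'll lift and carry it to above the chip.

```bash
python3 -m jog '{"linear":[[0,0,40],[0,0,36],[8,-22,0],[10,-30,0],[10,-30,0],[10,-30,0],[10,-30,0],[10,-30,0],[10,-30,0],[10,-30,0],[4,-9,0],[0,0,0]],"turn":[0,-0.9,-0.9,-0.9,-0.9,-0.9,-0.9,-1,-1,-0.9,-0.8,0]}' 0 40
python3 - <<'E'
from h import *
from scipy.spatial.transform import Rotation as R
np.set_printoptions(precision=4,suppress=True)
c=get_calibration("wrist");s=sense();im=snapshot("wrist")[:,:,::-1];cv2.imwrite("pics/w5.png",im)
h=cv2.cvtColor(im,cv2.COLOR_BGR2HSV)
M=R.from_quat(s["tool_rot"]).as_matrix();print(s["tcp_pos"],np.degrees(np.arctan2(M[1,0],M[0,0])),s["t"])
# sink in hand: front base edge
m=cv2.inRange(h,(0,70,40),(20,255,255));m[:,:260]=0;m[:,385:]=0;m[:200]=0
r=np.where(m.any(1))[0].min();x=np.where(m[r+3])[0];p=onz(c,((x.min()+x.max())/2,r),s["tcp_pos"][2]-.172);t=M.T@(p-s["tcp_pos"])
cc=s["tcp_pos"]+M@[t[0]-.02,t[1],.155];print(r,x.min(),x.max(),"sink centre",cc[:2],t, "to go",(np.array([.5562,-.2452])-cc[:2])*1000)
E
```

```text
t: 7.9
tcp_pos: [0.5584, -0.2454, 0.2597]
tool_rot: [0.152, 0.988, -0.0, 0.001]
force: [-0.5, 0.0, -2.2]
finger_gap: 0.461
gripper_force: 41.4
[ 0.5584 -0.2454  0.2597] 162.46652493605265 7.9
226 283 364 sink centre [ 0.5592 -0.2461] [ 0.0193 -0.0005  0.172 ] to go [-3.0075  0.9489]
```

View pics/w5.png

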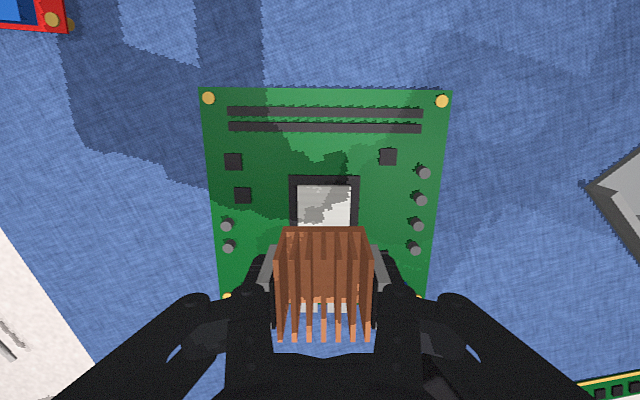

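The wrist view shows the chip directly below: near edge at row ~185, columns 298–351. The sink is aligned with it, about 3 mm too far toward board +x. I'll correct that and descend.

```bash
python3 -m jog '{"linear":[[-3,1,-25],[0,0,-22],[0,0,-12],[0,0,-4],[0,0,-3],[0,0,-1],[0,0,0],[0,0,0]],"turn":[0,0,0,0,0,0,0,0]}' 0 40
```

```text
t: 8.95
tcp_pos: [0.5548, -0.2439, 0.1931]
tool_rot: [0.153, 0.988, -0.0, 0.0]
force: [-0.7, -0.7, -1.6]
finger_gap: 0.461
gripper_force: 41.5
```

```bash
python3 -m jog '{"linear":[[0,0,-1.5],[0,0,0],[0,0,-1],[0,0,0],[0,0,0]],"turn":[0,0,0,0,0]}' 0 40
```

```text
t: 9.57
tcp_pos: [0.5547, -0.2438, 0.1902]
tool_rot: [0.153, 0.988, 0.0, -0.0]
force: [-0.5, -0.4, -2.1]
finger_gap: 0.467
gripper_force: 41.6
```

```bash
python3 -m jog '{"linear":[[0.5,-0.5,-0.7],[0,0,0],[0,0,0]],"turn":[0,0,0]}' 0 40; python3 -m jog '{"linear":[[0,0,-0.7],[0,0,0],[0,0,0]],"turn":[0,0,0]}' 0 40
```

```text
t: 9.95
tcp_pos: [0.5549, -0.2439, 0.1901]
tool_rot: [0.153, 0.988, 0.0, -0.001]
force: [-2.5, 2.5, 6.3]
finger_gap: 0.463
gripper_force: 42.2
t: 10.32
tcp_pos: [0.5548, -0.2439, 0.1901]
tool_rot: [0.153, 0.988, 0.0, -0.0]
force: [-3.1, 3.4, 10.1]
finger_gap: 0.459
gripper_force: 43.0
```

It is in contact, with about 10 N upward force. I'll ease off, open and back away upward.

```bash
python3 -m jog '{"linear":[[0,0,0.5],[0,0,0],[0,0,0],[0,0,0],[0,0,0]],"turn":[0,0,0,0,0]}' 0.9 40; python3 -m jog '{"linear":[[0,0,15],[0,0,30],[0,0,50],[0,0,50],[-20,10,0],[-60,10,0],[-60,10,0],[-30,0,0],[0,0,0],[0,0,0]],"turn":[0,0,0,0,0,0,0,0,0,0]}'
python3 - <<'E'
from h import *
ims=[]
for n,b in(("side",(350,220,450,310)),("scene",(240,225,345,315)),("side",(250,120,410,230))):
    im=snapshot(n)[:,:,::-1];cv2.imwrite(f"pics/{n}6.png",im); ims.append(cv2.resize(im[b[1]:b[3],b[0]:b[2]],(390,290),interpolation=cv2.INTER_CUBIC))
ims.append(cv2.resize(snapshot("wrist")[:,:,::-1],(390,290)))
cv2.imwrite("pics/m6.png",np.vstack([np.hstack(ims[:2]),np.hstack(ims[2:])]))
E
```

```text
t: 10.95
tcp_pos: [0.5552, -0.2443, 0.1891]
tool_rot: [0.153, 0.988, 0.0, -0.0]
force: [0.5, -0.6, -0.1]
finger_gap: 0.896
gripper_force: 0.0
t: 12.2
tcp_pos: [0.3861, -0.215, 0.3352]
tool_rot: [0.153, 0.988, -0.001, 0.002]
force: [0.9, -0.4, -0.3]
finger_gap: 0.901
gripper_force: 0.0
```

View pics/m6.png

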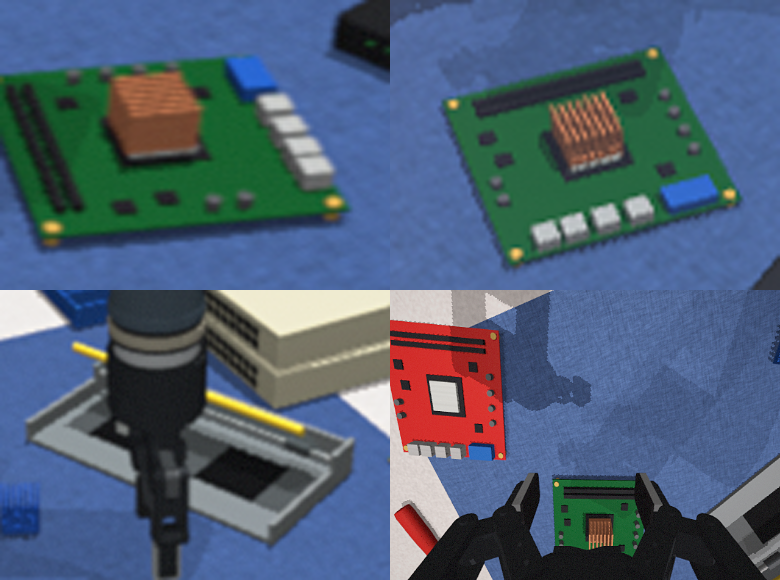

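The sink stands flat and square on the chip, the flap is shut and the hand is clear. Handing in.

```bash
python3 -c "
from station import *
print(sign_off())"
```

```text
the job is handed in; nothing more can be done
None
```

The copper heat sink is on the green board's processor, flat and square to the eye and centred to within a few millimetres by measurement; the flap is shut, the silver heat sink was not touched, and the job is handed in at about 12 s (no verdict was returned).

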